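# Count two rollers out of the drum feeder

### The arm

A 6-joint arm with a two-finger parallel gripper is mounted at the origin on the work surface; the furniture and walls round the work are solid. World frame = base frame: x ahead of the robot, y to its left, z up, the work surface at z = 0. Lengths are in m, angles in rad, forces in N, time in s.
With the tool pointing down it reaches from about 0.25 to 0.725 m from the base axis. Payload 4 kg.
Tool frame: the origin (TCP) lies at the very end of the fingers, on their centre line; the grasp point (between the pads) lies 19 mm behind it; z points along the fingers, y is the line along which they close (so a half turn about z gives the same grasp; the last joint's range is limited). The gripper opens to 85 mm and grips with 20 to 120 N. Pads are 22 mm wide; open, the fingers measure 114 mm over their backs; the gripper's body (76 mm by 85 mm) begins 54 mm behind the grasp point. The pads swing forward as they close: fully open they stand 13 mm farther back than shut.
Start: joints at [1.246, 0.241, 0.005, 1.335, 0, 1.571], TCP at [0.16, 0.474, 0.205] pointing down, gripper open.
Joint ranges: [-2.72, 2.72], [-1.05, 1.87], [-1.09, 1.28], [-1.99, 2.15], [-1.42, 1.44], [-3.14, 3.14]. Speed limits (rad/s): [2.79, 2.79, 3.14, 3.14, 3.14, 3.14].

### API

Orientations are given as a unit quaternion [x, y, z, w].
In Python, from workcell import bot, vision, workorder gives the robot as it stands.
- The arm moves only by the shell command python3 -m creep 'ROWS' [OPENING]. ROWS is JSON, a list of rows, each a list of 2 entries, a list of its own where there are three numbers: the shift along the tool's x, y, z in mm, then the turn, a rotation vector about the tool's x, y, z in rad. In form: [[[dx, dy, dz], [wx, wy, wz]], ...]. A call has 1 to 12 rows; each row shifts and turns the commanded pose from where the row before left it, along the tool's axes as they then stand; what a row does not reach is not made up. A row lasts 1/8 s, in which the tool goes at most 62.5 mm and 10.7 degrees, less where a joint would pass 70% of its speed; a pose out of reach is approached as far as the arm can. A call is refused whole if a number of a shift passes 62.5 or a number of a turn 0.188, either way. A call with a gripper value outside its range is refused whole. OPENING is the finger opening in mm, from 0 to 85.4, set as the call begins (- or left out, the last holds). The fingers move at their own pace and stop on an object; the grip force is fixed at half the most. Time passes only in rows, so rows that do not move let the fingers close. It gives the time, the measured TCP pose, the force, the opening and the grip force at its end, in the units of the state.
- bot.get_obs(): the state, without advancing time (a new reading comes with each control period).
- vision.camera(name): name is "scene" or "top" or "wrist"; returns a dict with "image" (400x640x3 uint8, blue, green, red), "z_map" (400x640 float32, m along the optical axis (not along the pixel's ray), 0 where there is no reading), "K" (3x3 intrinsics, pixels), "rvec" (rotation vector, rad) and "tvec" (3), from world to camera coordinates, as OpenCV has them; the wrist camera has in their place "tool_from_camera" (4x4, takes a point from camera to tool coordinates, whose origin is the TCP and whose axes are the flange's). Camera axes: x right, y down, z forward; pixel columns grow to the right and rows downward; lengths in m; the calibration is good to about 2 mm. A picture is of the moment at which its call begins: read the wrist's pose just before it.
- workorder.job_done(): hands the job in; it is judged then, once.
Trained networks look in a picture, given as the dict that the camera call returned (one of the last four; its "shot" number tells which), for a name from the list of things; names that differ only in an ending like _2 or _b are one class to them, and where a whole thing is asked for, a point or a joint stands for the part that bears it (a point fixed in the world has none). Each returns a list of dicts, best first, with "score" (0 to 1); they miss things now and then, are a little off and sometimes report something else, mostly with a low value. They report only what shows in the picture. A call takes as long as a camera call.
- vision.spot_in(picture, query): "position" ([column, row] in pixels, amid what is visible of it).
- vision.place_of(picture, query): "position" ([column, row] in pixels: a listed point, or the origin of a listed thing).
The state is a dict: "clock": time; "joint_pos": joint angles; "joint_vel": joint speeds; "tau": joint torques, N m; "eef_pos": TCP position; "tool_rot": TCP orientation; "ft_force": force on the tool from outside, world axes, zero at the start; "ft_torque": the same for the moment, N m; "grip_width": finger opening in m; "grasp_force": force on a finger pad.
Only numpy, scipy, OpenCV 4.12 (cv2) and the standard library are available. Lean on these libraries where they do the work, as an engineer would, in place of code of your own. Each camera call takes 0.05 s, during which the arm holds its last target. There are 200 camera calls.

### The job

Stand the catch tray flat on the bench under the spout of the drum feeder, then turn the feeder's crank slowly (a turn should take four seconds or more), the top of the drum moving towards the spout, until two rollers have dropped one after the other into the tray. Stop there, so that the third roller stays up in the hopper; do not handle the rollers themselves, and leave the tools lying about where they are.

Things in the scene. Friction and masses are not known exactly. Their poses are not given: they have to be found in the camera images.
- feeder: drum feeder fixed to the bench: grey housing, 130 x 130 mm base, 255 mm high, hopper column on top, crank on its -x side (towards the robot), sloping spout on its +y side (left). Origin: centre of its underside; x is parallel to the drum's axle. Inside, a drum with two opposite lengthwise grooves carries one roller per half turn from the hopper to the spout
- crank_axis (a point): point on the drum's axle line, 115 mm above the bench, in the plane of the middle of the crank handle: centre of the 50 mm radius circle (in the feeder's y-z plane) on which crank_handle travels
- crank_handle (a point): middle of the black crank handle, where to grip it: a horizontal round sleeve 20 mm in diameter, 82 mm long, parallel to the feeder's x, free to spin on its pin, 50 mm from the axle. It sticks out towards the robot; this point is 80 mm in front of the housing, 56 mm in front of the crank arm. Turning takes about 4 to 10 N here; the crank stays where it is left
- drum (a joint): angle of drum and crank (rad), unlimited; grows as the top moves towards the spout (feeder's +y), anticlockwise seen from the robot. At 0 the handle is straight above the axle and the grooves lie level left and right: the first roller enters a groove near 1.5 and has dropped out by about 3.6, the second near 4.6 and by 6.8; the third would enter near 7.8
- spout_lip (a point): middle of the lower edge of the spout, 62 mm above the bench, 95 mm to the left (+y of the feeder) of the axle; the spout is 86 mm wide along the feeder's x
- catch_spot (a point): point on the bench, 150 mm to the left of the axle (+y of the feeder), over which the middle of the tray should stand, its sides parallel to the feeder and its tab on the far side from the spout; the tray's near wall (36 mm high) then reaches 10 mm under the spout lip, which is 60 mm above the bench there
- tray: plain aluminium catch tray, open on top, 150 mm (x) x 130 mm (y) outside, walls 36 mm high and 3 mm thick, 0.35 kg; origin: centre of its underside; its grip tab is on its +y wall. Behind it, centred at x 0.59, y 0.27 m, a fixed clamp stands with a red handle up to 166 mm high near x 0.55, y 0.23: carry the tray round it on the robot's side
- tray_tab (a point): where to grip the tray: on an upright tab 60 mm wide (tray x), 12 mm thick (tray y) and 85 mm high above the bench, in the tray's +y wall; the point is 64.5 mm from the tray's centre, 64 mm above its underside, 21 mm below the tab's top
- roller_low_center (a point): centre of the lowest roller, a plain, smooth, oiled steel roller 22 mm in diameter and 80 mm long, lying along the feeder's x in the hopper at first; it drops first and then lies in the tray, its centre about 14 mm above the bench
- roller_mid_center (a point): centre of the middle roller, same size; it drops second
- roller_top_center (a point): centre of the top roller, same size; it must stay in the hopper, more than 160 mm above the bench
- spanner_13: bystander: small ring spanner 175 mm long lying on the bench
- screwdriver_stub: bystander: screwdriver 150 mm long lying on the bench
- pliers: bystander: pliers 183 mm long lying on the bench
- tape_measure: bystander: tape measure 82 x 36 x 68 mm standing on the bench

How it is judged:
By the outcome, as a careful person would: the job done as asked, in the order asked, and still so for the second after the job is handed in, with the robot touching nothing.
It also fails if it takes over 72 s, if anything falls off the work surface, if the arm or the gripper's body presses on something with over 40 N, if the wrist force passes 120 N, or if a joint passes its speed limit or range.

## Working session

There is one attempt and no reset: what is moved stays moved. The work goes in short steps, Python scripts to look and compute and a shell command to move; the robot and the scene stay as the last step left them, time stands still between calls to the robot, and variables do not carry over. Pictures are saved under pics/ and viewed, at most 10 in all, crops included, and the job is handed in when it is done.

```bash
mkdir -p pics; ls; cat > h.py <<'E'
import numpy as np, cv2
from scipy.spatial.transform import Rotation as R
from workcell import bot, vision, workorder
def ray(p,uv):
    K=p["K"];d=np.linalg.inv(K)@np.array([uv[0],uv[1],1.])
    if "rvec" in p:
        M=cv2.Rodrigues(np.array(p["rvec"],float))[0];t=np.array(p["tvec"],float).ravel()
        return -M.T@t, M.T@d
    o=p["obs"];T=np.eye(4);T[:3,:3]=R.from_quat(o["tool_rot"]).as_matrix();T[:3,3]=o["eef_pos"]
    T=T@np.array(p["tool_from_camera"]);return T[:3,3],T[:3,:3]@d
def atz(p,uv,z):
    c,d=ray(p,uv);return c+d*(z-c[2])/d[2]
def depth(p,uv):
    c,d=ray(p,uv);u,v=int(round(uv[0])),int(round(uv[1]));w=p["z_map"][max(v-1,0):v+2,max(u-1,0):u+2];w=w[w>0]
    return c+d*np.median(w) if len(w) else None
def snap(n):
    o=bot.get_obs();p=vision.camera(n);p["obs"]=o;return p
E
python3 - <<'E'
from h import *
np.set_printoptions(precision=4,suppress=True)
o=bot.get_obs();print(o["clock"],o["eef_pos"],o["tool_rot"],o["grip_width"])
Z=dict(tray_tab=.064,tray=0.,crank_handle=None,crank_axis=.115,spout_lip=.062,feeder=0.,catch_spot=0.)
for n in("top","scene"):
    p=snap(n);cv2.imwrite(f"pics/{n}0.png",p["image"])
    for q,z in Z.items():
        for r in vision.place_of(p,q)[:1]:
            uv=r["position"];print(n,q,round(r["score"],2),np.round(uv),"z:",atz(p,uv,z) if z is not None else None,"d:",depth(p,uv))
E
```

```text
pics
0.0 [0.1593 0.4732 0.2037] [ 0.1617  0.9868 -0.0011 -0.0002] 0.08557988061160186
top tray_tab 0.73 [195. 258.] z: [0.3885 0.3068 0.064 ] d: [0.3884 0.306  0.0672]
top tray 0.87 [220. 255.] z: [0.3997 0.2521 0.    ] d: [0.3996 0.2512 0.0045]
top crank_handle 0.64 [377. 214.] z: None d: [ 0.4989 -0.163   0.1724]
top spout_lip 0.67 [334. 166.] z: [ 0.6423 -0.0599  0.062 ] d: [ 0.642  -0.0598  0.0635]
top feeder 0.77 [365. 172.] z: [ 0.637  -0.1505  0.    ] d: [ 0.5914 -0.1301  0.2339]
scene tray_tab 0.8 [236. 190.] z: [0.3796 0.3268 0.064 ] d: [0.3693 0.2984 0.0802]
scene tray 0.8 [253. 213.] z: [0.4057 0.2455 0.    ] d: [0.4039 0.241  0.003 ]
scene crank_handle 0.75 [345. 219.] z: None d: [ 0.4993 -0.1735  0.1652]
scene crank_axis 0.56 [340. 225.] z: [ 0.5152 -0.1302  0.115 ] d: [ 0.4798 -0.1749  0.1537]
scene spout_lip 0.79 [356. 218.] z: [ 0.6348 -0.0658  0.062 ] d: [ 0.5356 -0.178   0.159 ]
scene feeder 0.84 [373. 247.] z: [ 0.6316 -0.1567  0.    ] d: [ 0.627  -0.1613  0.0049]
```

View pics/top0.png

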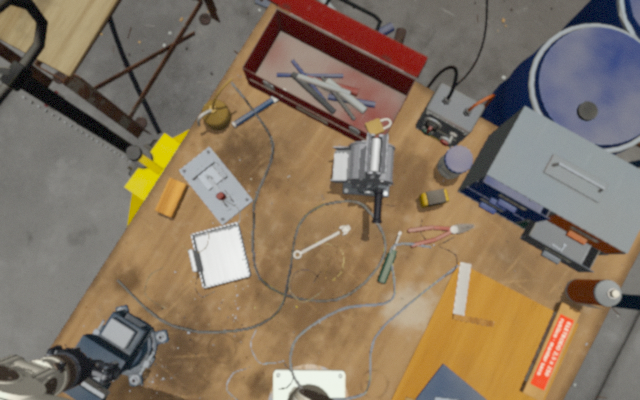

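View pics/scene0.png

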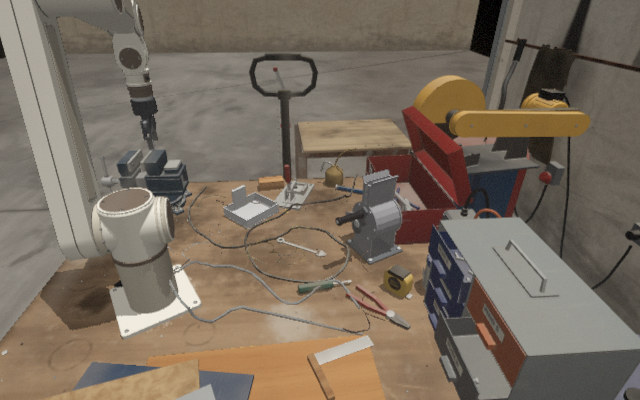

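The top view shows the tray at (220,255) with its tab on the left at (195,260). The feeder is at (368,165), its spout at (340,165) and the crank handle at (377,207). Next I'll get the yaws and refine positions from depth.

```bash
python3 - <<'E'
from h import *
np.set_printoptions(precision=4,suppress=True)
for n in("top","scene"):
    p=snap(n);z=p["z_map"];v,u=np.nonzero(z>0)
    K=p["K"];C=np.c_[(u-K[0,2])/K[0,0],(v-K[1,2])/K[1,1],np.ones(len(u))]*z[v,u][:,None]
    M=cv2.Rodrigues(np.array(p["rvec"],float))[0];W=(C-np.array(p["tvec"]).ravel())@M
    def box(nm,x0,x1,y0,y1,z0,z1):
        s=W[(W[:,0]>x0)&(W[:,0]<x1)&(W[:,1]>y0)&(W[:,1]<y1)&(W[:,2]>z0)&(W[:,2]<z1)]
        if len(s)<6: print(n,nm,len(s));return
        r=cv2.minAreaRect(s[:,:2].astype(np.float32));print(n,nm,len(s),"c",np.array(r[0]),"size",np.array(r[1]),"ang",r[2],"mean",s.mean(0))
    box("trayrim",.3,.5,.17,.33,.02,.045)
    box("tab",.3,.5,.25,.36,.055,.09)
    box("hopper",.5,.75,-.25,-.05,.2,.27)
    box("feederall",.52,.75,-.26,-.02,.04,.3)
    box("handle",.42,.54,-.25,-.05,.1,.2)
    box("spout",.5,.75,-.11,-.02,.045,.12)
    box("base",.54,.73,-.26,-.02,.006,.03)
E
```

```text
top trayrim 375 c [0.3962 0.257 ] size [0.1504 0.1504] ang 15.214193344116211 mean [0.4017 0.2567 0.0337]
top tab 156 c [0.3513 0.2924] size [0.1266 0.0254] ang 30.274587631225586 mean [0.3805 0.3065 0.0792]
top hopper 869 c [ 0.6334 -0.1526] size [0.0506 0.0974] ang 86.13658142089844 mean [ 0.632  -0.1536  0.2393]
top feederall 3247 c [ 0.6376 -0.1323] size [0.1619 0.2316] ang 87.00765991210938 mean [ 0.6317 -0.1326  0.156 ]
top handle 217 c [ 0.5073 -0.1628] size [0.022  0.0644] ang 85.67662811279297 mean [ 0.5065 -0.1631  0.1695]
top spout 700 c [ 0.6687 -0.0833] size [0.061  0.1604] ang 87.00765991210938 mean [ 0.6561 -0.0802  0.0786]
top base 423 c [ 0.6348 -0.1403] size [0.237  0.1896] ang 89.7916259765625 mean [ 0.589  -0.1189  0.0118]
scene trayrim 437 c [0.3954 0.2519] size [0.1535 0.1519] ang 14.304405212402344 mean [0.3969 0.2501 0.0294]
scene tab 120 c [0.3816 0.3047] size [0.0608 0.0164] ang 13.568270683288574 mean [0.3797 0.3024 0.0716]
scene hopper 727 c [ 0.6342 -0.1563] size [0.0522 0.0986] ang 86.65186309814453 mean [ 0.6275 -0.1583  0.2317]
scene feederall 3067 c [ 0.6292 -0.1816] size [0.143  0.2235] ang 47.37645721435547 mean [ 0.6278 -0.177   0.1507]
scene handle 169 c [ 0.5071 -0.1699] size [0.0238 0.0644] ang 81.2775650024414 mean [ 0.5033 -0.171   0.1644]
scene spout 26 c [ 0.5921 -0.0803] size [0.0543 0.0051] ang 82.2745590209961 mean [ 0.5931 -0.0761  0.0962]
scene base 796 c [ 0.6347 -0.1271] size [0.1884 0.1912] ang 0.13324522972106934 mean [ 0.6238 -0.1674  0.0119]
```

```bash
python3 -m creep '[[[-44,-14.5,0],[0,0,0]],[[-44,-14.5,10],[0,0,0]],[[-44,-14.5,10],[0,0,0]],[[-44,-14.5,10],[0,0,0]],[[-44,-14.5,10],[0,0,0]],[[-44,-14.5,10],[0,0,0]],[[0,0,0],[0,0,-0.1425]],[[0,0,0],[0,0,-0.1425]],[[0,0,0],[0,0,-0.1425]],[[0,0,0],[0,0,-0.1425]],[[0,0,0],[0,0,0]],[[0,0,0],[0,0,0]]]' 60
cat > wl.py <<'E'
from h import *
import sys
np.set_printoptions(precision=4,suppress=True)
def look(q,z,n="wrist"):
    p=snap(n);o=p["obs"];M=R.from_quat(o["tool_rot"]).as_matrix()
    for r in vision.place_of(p,q)[:2]:
        uv=r["position"];w=atz(p,uv,z);print(q,round(r["score"],2),np.round(uv,1),"w",w,"d",depth(p,uv),"tool mm",1000*M.T@(w-o["eef_pos"]))
    return p,M
E
python3 - <<'E'
from wl import *
p,M=look("tray_tab",.064);look("tray",0.)
print(bot.get_obs()["eef_pos"],M)
cv2.imwrite("pics/w1.png",p["image"])
z=p["z_map"];v,u=np.nonzero(z>0);W=[]
c,_=ray(p,(0,0))
D=np.array([ray(p,(a,b))[1] for a,b in zip(u[::2],v[::2])]);W=c+D*z[v[::2],u[::2]][:,None]
s=W[(W[:,2]>.075)&(W[:,2]<.095)&(abs(W[:,0]-.38)<.07)&(abs(W[:,1]-.306)<.05)]
r=cv2.minAreaRect(s[:,:2].astype(np.float32));print(len(s),r,s.mean(0))
E
```

```text
clock: 2.4
eef_pos: [0.382, 0.3072, 0.1546]
tool_rot: [-0.121, 0.993, 0.0, 0.0]
ft_force: [-0.5, -0.3, 0.2]
grip_width: 0.0604
grasp_force: 0.0
tray_tab 0.69 [316.5 193.2] w [0.38  0.306 0.064] d [0.3748 0.3048 0.0852] tool mm [ 2.2568 -0.6994 90.627 ]
tray 0.59 [261.3 183. ] w [0.3991 0.2447 0.    ] d [0.3984 0.2452 0.0029] tool mm [ -1.5116 -64.7147 154.6179]
[0.382  0.3072 0.1546] [[-0.9705 -0.2409  0.    ]
 [-0.2409  0.9705  0.    ]
 [-0.      0.     -1.    ]]
438 ((0.3821825385093689, 0.307189404964447), (0.05876530706882477, 0.011992726475000381), 15.379732131958008) [0.3804 0.3068 0.0839]
```

```bash
python3 -m creep '[[[0,0,25],[0,0,-0.022]],[[0,0,25],[0,0,0]],[[0,0,25],[0,0,0]],[[0,0,20],[0,0,0]],[[0,0,14],[0,0,0]],[[0,0,0],[0,0,0]]]' 60
python3 -m creep '[[[0,0,0],[0,0,0]],[[0,0,0],[0,0,0]],[[0,0,0],[0,0,0]],[[0,0,0],[0,0,0]],[[0,0,0],[0,0,0]],[[0,0,0],[0,0,0]]]' 0
```

```text
clock: 3.35
eef_pos: [0.3813, 0.3066, 0.0447]
tool_rot: [-0.133, 0.991, -0.001, -0.001]
ft_force: [0.3, -0.3, 0.3]
grip_width: 0.0601
grasp_force: 0.0
clock: 4.1
eef_pos: [0.3826, 0.3076, 0.0466]
tool_rot: [-0.133, 0.991, 0.0, 0.001]
ft_force: [-0.1, -1.9, 5.3]
grip_width: 0.0101
grasp_force: 61.2
```

```bash
python3 -m creep '[[[0,0,-12],[0,0,0]],[[0,0,-20],[0,0,0]],[[0,0,-18],[0,0,0]],[[0,0,0],[0,0,0.11]],[[0,0,0],[0,0,0.11]],[[0,0,0],[0,0,0.106]],[[-1,-20,0],[0,0,0]],[[-2,-42,0],[0,0,0]],[[-3,-42,0],[0,0,0]],[[-3,-42,0],[0,0,0]],[[-2,-42,0],[0,0,0]],[[-1,-20,0],[0,0,0]]]'
python3 -m creep '[[[-20,1,0],[0,0,0]],[[-32,2,0],[0,0,0]],[[-35,2,0],[0,0,0]],[[-35,2,0],[0,0,0]],[[-35,2,0],[0,0,0]],[[-35,2,0],[0,0,0]],[[-32,2,0],[0,0,0]],[[-24,2,0],[0,0,0]],[[-15,1,0],[0,0,0]],[[0,0,0],[0,0,0]],[[0,0,0],[0,0,0]]]'
python3 - <<'E'
from wl import *
p,M=look("spout_lip",.062);look("spout_lip",.062,"top");look("tray",.05,"top")
print(bot.get_obs()["eef_pos"],M)
cv2.imwrite("pics/w2.png",p["image"])
E
```

```text
clock: 5.6
eef_pos: [0.3802, 0.096, 0.0955]
tool_rot: [0.03, 1.0, -0.0, -0.001]
ft_force: [0.5, 0.8, -2.7]
grip_width: 0.0099
grasp_force: 60.1
clock: 6.98
eef_pos: [0.6438, 0.0987, 0.0951]
tool_rot: [0.029, 1.0, -0.0, -0.001]
ft_force: [-1.0, -0.2, -2.5]
grip_width: 0.0103
grasp_force: 60.1
spout_lip 0.62 [106.4 221.5] w [ 0.6396 -0.0592  0.062 ] d [ 0.6397 -0.0596  0.0615] tool mm [  -5.0783 -157.8426   33.2082]
spout_lip 0.7 [330.8 164.1] w [ 0.6461 -0.0514  0.062 ] d [ 0.6591 -0.0526  0.0002] tool mm [ -10.8828 -150.0274   33.5829]
tray 0.94 [297.8 169. ] w [0.6342 0.0384 0.05  ] d [0.6332 0.0382 0.0554] tool mm [  6.7246 -61.323   45.8661]
[0.6449 0.0994 0.0959] [[-0.9983  0.0586 -0.0022]
 [ 0.0586  0.9983 -0.0003]
 [ 0.0022 -0.0005 -1.    ]]
```

View pics/w2.png

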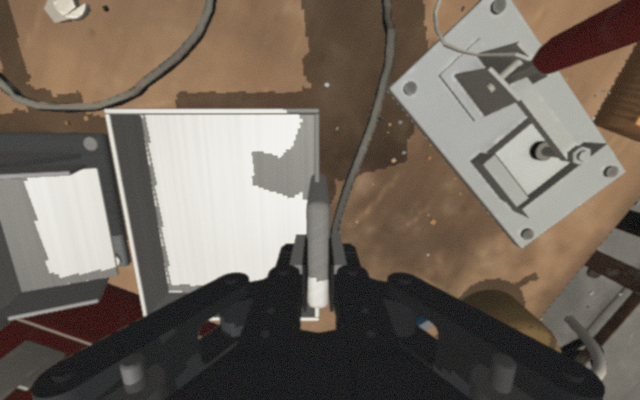

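```bash
python3 -m creep '[[[0,0,14],[0,0,0]],[[0,0,16],[0,0,0]],[[0,0,11],[0,0,0]],[[-1,-9,0],[0,0,0]],[[-1,-11,0],[0,0,0]],[[-1,-11,0],[0,0,0]],[[-1,-8,0],[0,0,0]],[[0,0,3],[0,0,0]],[[0,0,3],[0,0,0]],[[0,0,2],[0,0,0]],[[0,0,0],[0,0,0]]]'
python3 - <<'E'
from wl import *
print(bot.get_obs()["eef_pos"],bot.get_obs()["ft_force"])
E
```

```text
clock: 8.65
eef_pos: [0.6469, 0.0605, 0.0467]
tool_rot: [0.029, 1.0, 0.0, -0.0]
ft_force: [-0.3, 1.3, -0.5]
grip_width: 0.0101
grasp_force: 60.3
[0.6469 0.0605 0.0467] [-0.3113  1.3452 -0.4698]
```

```bash
python3 -m creep '[[[0,0,0.8],[0,0,0]],[[0,0,0],[0,0,0]]]'
python3 -m creep '[[[0,0,0],[0,0,0]],[[0,0,0],[0,0,0]],[[0,0,0],[0,0,0]],[[0,0,0],[0,0,0]],[[0,0,-15],[0,0,0]],[[0,0,-30],[0,0,0]],[[0,0,-40],[0,0,0]],[[0,0,-50],[0,0,0]],[[0,0,-30],[0,0,0]]]' 50
python3 - <<'E'
from wl import *
p,M=look("spout_lip",.062);look("tray",.0);look("tray_tab",.064)
print(bot.get_obs()["eef_pos"],M)
p=snap("top");cv2.imwrite("pics/t3.png",cv2.resize(p["image"][110:270,250:450],None,fx=4,fy=3.75)[:600])
z=p["z_map"];v,u=np.nonzero(z>0)
K=p["K"];C=np.c_[(u-K[0,2])/K[0,0],(v-K[1,2])/K[1,1],np.ones(len(u))]*z[v,u][:,None]
MM=cv2.Rodrigues(np.array(p["rvec"],float))[0];W=(C-np.array(p["tvec"]).ravel())@MM
for a in("y",):
    s=W[(W[:,2]>.02)&(W[:,2]<.045)&(abs(W[:,0]-.64)<.1)&(W[:,1]>-.07)&(W[:,1]<.08)]
    print(cv2.minAreaRect(s[:,:2].astype(np.float32)))
s=W[(W[:,2]>.13)&(W[:,2]<.19)&(abs(W[:,0]-.485)<.06)&(abs(W[:,1]+.155)<.06)];print(cv2.minAreaRect(s[:,:2].astype(np.float32)),s[:,2].max())
E
```

```text
clock: 8.9
eef_pos: [0.6469, 0.0606, 0.0466]
tool_rot: [0.029, 1.0, 0.0, 0.0]
ft_force: [-4.2, 1.7, 4.0]
grip_width: 0.0099
grasp_force: 61.1
clock: 10.02
eef_pos: [0.6481, 0.0603, 0.2155]
tool_rot: [0.029, 1.0, 0.0, 0.003]
ft_force: [-0.2, -0.4, 0.9]
grip_width: 0.0501
grasp_force: 0.0
spout_lip 0.67 [212.5 180.7] w [ 0.6403 -0.0596  0.062 ] d [ 0.6404 -0.0598  0.0616] tool mm [   1.6364 -120.234   153.4172]
spout_lip 0.34 [317.5 180.3] w [0.647  0.0608 0.062 ] d [0.6423 0.0611 0.0843] tool mm [  2.0352   0.379  153.5152]
tray 0.78 [269.1 170.8] w [ 0.6457 -0.0047  0.    ] d [ 0.6453 -0.0044  0.002 ] tool mm [  2.4086 -65.5883 217.2133]
tray_tab 0.72 [316.6 182.2] w [0.6468 0.0596 0.064 ] d [0.6425 0.0599 0.0847] tool mm [  0.9293  -0.6413 148.1416]
[0.6462 0.0601 0.2097] [[-0.9983  0.0588  0.0057]
 [ 0.0588  0.9983  0.0005]
 [-0.0056  0.0008 -1.    ]]
((0.6284545660018921, -0.029397089034318924), (0.07035409659147263, 0.17426389455795288), 86.77764129638672)
((0.5100147724151611, -0.16312530636787415), (0.021398646757006645, 0.06993460655212402), 85.63108825683594) 0.17624160832315275
```

View pics/t3.png

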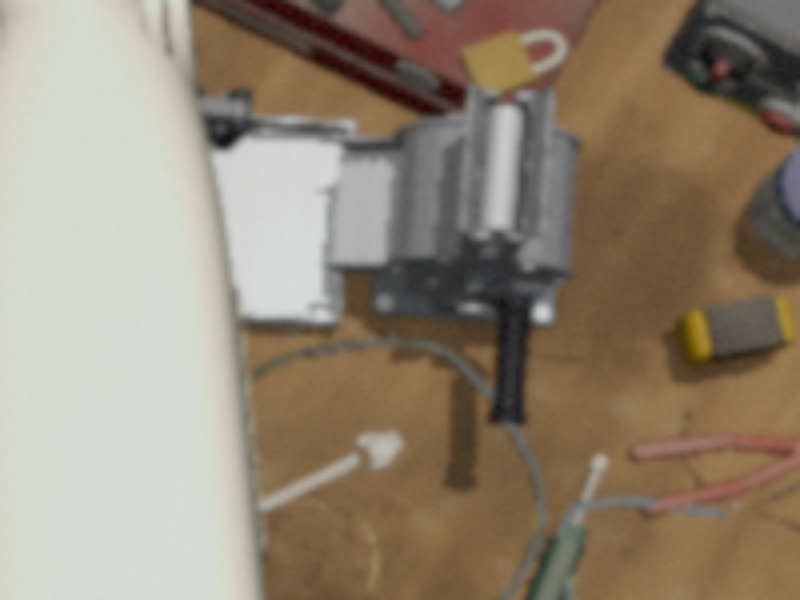

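```bash
python3 -m creep '[[[20,-1,-15],[0,0,0]],[[40,-2,-15],[0,0,0]],[[42,-2,0],[0,0,0]],[[38,-3,0],[0,0,0]],[[-1,-25,0],[0,0,0]],[[-2,-42,0],[0,0,0]],[[-3,-45,0],[0,0,0]],[[-3,-45,0],[0,0,0]],[[-2,-42,0],[0,0,0]],[[-2,-24,0],[0,0,0]],[[0,0,0],[0,0,0]],[[0,0,0],[0,0,0]]]'
python3 - <<'E'
from wl import *
p,M=look("crank_handle",.162);look("crank_axis",.115)
print(bot.get_obs()["eef_pos"],M)
cv2.imwrite("pics/w4.png",p["image"])
z=p["z_map"];v,u=np.nonzero(z>0);v=v[::2];u=u[::2]
c,_=ray(p,(0,0));D=np.array([ray(p,(a,b))[1] for a,b in zip(u,v)]);W=c+D*z[v,u][:,None]
s=W[(W[:,2]>.15)&(W[:,2]<.185)&(W[:,0]>.42)&(W[:,0]<.56)&(abs(W[:,1]+.16)<.05)]
print(len(s),cv2.minAreaRect(s[:,:2].astype(np.float32)),s.min(0),s.max(0))
for a in np.arange(.45,.56,.01):
    t=s[abs(s[:,0]-a)<.005]
    if len(t): print(round(a,3),len(t),t[:,1].min(),t[:,1].max(),t[:,2].max())
E
```

```text
clock: 11.88
eef_pos: [0.506, -0.1624, 0.2399]
tool_rot: [0.029, 1.0, 0.0, -0.001]
ft_force: [-0.2, 0.6, 0.8]
grip_width: 0.0503
grasp_force: 0.0
crank_handle 0.92 [314.3 199.2] w [ 0.5057 -0.1648  0.162 ] d [ 0.5033 -0.1646  0.1708] tool mm [ 0.0434 -2.5103 77.8945]
crank_handle 0.31 [180.1 153. ] w [ 0.458  -0.2771  0.162 ] d [ 0.4701 -0.3552 -0.0005] tool mm [  41.1295 -117.3866   77.869 ]
[ 0.5066 -0.162   0.2408] [[-0.9983  0.0587 -0.0019]
 [ 0.0587  0.9983  0.001 ]
 [ 0.002   0.0009 -1.    ]]
1054 ((0.5182700753211975, -0.16720572113990784), (0.02350510284304619, 0.08387274295091629), 86.41741180419922) [ 0.4763 -0.1814  0.1545] [ 0.5597 -0.1531  0.174 ]
0.48 150 -0.1768154051352062 -0.15307125132705074 0.17404055414890157
0.49 124 -0.17530676660771446 -0.15424821868609576 0.17255881314598967
0.5 125 -0.17569986834316073 -0.15647768925873154 0.17228368351141068
0.51 118 -0.17643723563884411 -0.15707264583902134 0.1713974638691555
0.52 118 -0.1771298418922106 -0.1575702082334817 0.17150726162196975
0.53 116 -0.17797571833800097 -0.15808518251530024 0.1716237811214893
0.54 111 -0.17863561567248099 -0.15861122411098208 0.17153836216614757
0.55 136 -0.18117460909584407 -0.15869864940165107 0.17322054475299925
0.56 56 -0.18137859267253778 -0.15781566308283207 0.17365524729441326
```

View pics/w4.png

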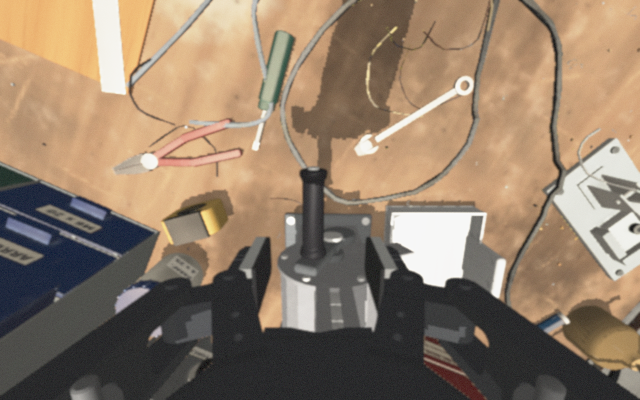

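```bash
python3 -m creep '[[[3.4,-4,10],[0,0,0]],[[0,0,25],[0,0,0]],[[0,0,28],[0,0,0]],[[0,0,22],[0,0,0]],[[0,0,12],[0,0,0]],[[0,0,1],[0,0,0]],[[0,0,0],[0,0,0]]]'
python3 -m creep '[[[0,0,0],[0,0,0]],[[0,0,0],[0,0,0]],[[0,0,0],[0,0,0]],[[0,0,0],[0,0,0]],[[0,0,0],[0,0,0]]]' 5
python3 - <<'E'
from wl import *
o=bot.get_obs();print(o["eef_pos"],o["ft_force"])
y=o["eef_pos"][1];c=-.1466;print("theta0",np.arcsin((y-c)/.05))
t0=-.39
T=t0+.125*np.arange(61)
P=np.round(np.c_[50*np.sin(T),-50*np.cos(T)],1);d=np.round(np.diff(P,axis=0),1)
for k in range(0,60,12): print(np.round(T[k],2),",".join(f"[[0,{a:g},{b:g}],[0,0,0]]" for a,b in d[k:k+12]))
print(T[-1])
E
```

```text
clock: 12.95
eef_pos: [0.5035, -0.1669, 0.1436]
tool_rot: [0.029, 1.0, -0.0, 0.001]
ft_force: [0.2, -0.1, -0.2]
grip_width: 0.0498
grasp_force: 0.0
clock: 13.58
eef_pos: [0.5034, -0.1668, 0.1435]
tool_rot: [0.029, 1.0, -0.0, 0.001]
ft_force: [-0.6, 0.7, 5.5]
grip_width: 0.0051
grasp_force: 3.1
[ 0.5034 -0.1668  0.1435] [-0.5636  0.6712  5.5361]
theta0 -0.4165266072763838
-0.39 [[0,5.9,-2.1],[0,0,0]],[[0,6.1,-1.2],[0,0,0]],[[0,6.3,-0.5],[0,0,0]],[[0,6.2,0.3],[0,0,0]],[[0,6.1,1.1],[0,0,0]],[[0,6,1.8],[0,0,0]],[[0,5.7,2.6],[0,0,0]],[[0,5.3,3.2],[0,0,0]],[[0,4.9,3.9],[0,0,0]],[[0,4.4,4.5],[0,0,0]],[[0,3.8,5],[0,0,0]],[[0,3.1,5.4],[0,0,0]]
1.11 [[0,2.4,5.7],[0,0,0]],[[0,1.7,6],[0,0,0]],[[0,0.9,6.2],[0,0,0]],[[0,0.2,6.3],[0,0,0]],[[0,-0.7,6.2],[0,0,0]],[[0,-1.4,6.1],[0,0,0]],[[0,-2.1,5.8],[0,0,0]],[[0,-2.9,5.6],[0,0,0]],[[0,-3.5,5.1],[0,0,0]],[[0,-4.2,4.7],[0,0,0]],[[0,-4.7,4.1],[0,0,0]],[[0,-5.2,3.5],[0,0,0]]
2.61 [[0,-5.5,2.8],[0,0,0]],[[0,-5.9,2.1],[0,0,0]],[[0,-6.1,1.4],[0,0,0]],[[0,-6.2,0.6],[0,0,0]],[[0,-6.3,-0.2],[0,0,0]],[[0,-6.1,-1],[0,0,0]],[[0,-6,-1.7],[0,0,0]],[[0,-5.8,-2.5],[0,0,0]],[[0,-5.4,-3.1],[0,0,0]],[[0,-4.9,-3.9],[0,0,0]],[[0,-4.4,-4.4],[0,0,0]],[[0,-3.9,-4.9],[0,0,0]]
4.11 [[0,-3.2,-5.3],[0,0,0]],[[0,-2.5,-5.7],[0,0,0]],[[0,-1.8,-6],[0,0,0]],[[0,-1,-6.2],[0,0,0]],[[0,-0.3,-6.2],[0,0,0]],[[0,0.5,-6.3],[0,0,0]],[[0,1.3,-6.1],[0,0,0]],[[0,2.1,-5.9],[0,0,0]],[[0,2.8,-5.6],[0,0,0]],[[0,3.4,-5.2],[0,0,0]],[[0,4.1,-4.7],[0,0,0]],[[0,4.6,-4.2],[0,0,0]]
5.61 [[0,5.1,-3.6],[0,0,0]],[[0,5.6,-2.9],[0,0,0]],[[0,5.8,-2.2],[0,0,0]],[[0,6.1,-1.5],[0,0,0]],[[0,6.2,-0.6],[0,0,0]],[[0,6.2,0],[0,0,0]],[[0,6.2,0.9],[0,0,0]],[[0,6.1,1.6],[0,0,0]],[[0,5.7,2.4],[0,0,0]],[[0,5.5,3.1],[0,0,0]],[[0,5,3.7],[0,0,0]],[[0,4.5,4.3],[0,0,0]]
7.11
```

```bash
python3 - <<'E'
from wl import *
o=bot.get_obs();print(o["grip_width"],o["grasp_force"])
p=snap("wrist");q=snap("scene")
cv2.imwrite("pics/w5.png",np.hstack([cv2.resize(p["image"],(400,250)),cv2.resize(q["image"][150:275,280:480],(400,250))]))
E
```

```text
0.005056826414513153 3.1194207072257996
```

View pics/w5.png

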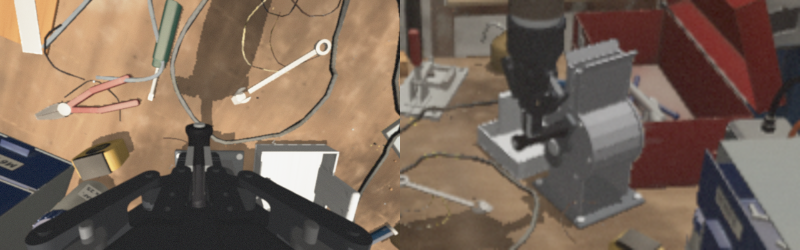

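```bash
python3 - <<'E'
from wl import *
p=snap("wrist");z=p["z_map"]
c,_=ray(p,(0,0));print("cam",c)
for (u,v) in [(320,203),(320,212),(320,225),(320,240),(310,260),(318,260),(325,260),(318,280),(318,300),(318,320)]:
    print((u,v),z[v,u],depth(p,(u,v)))
cv2.imwrite("pics/w6.png",cv2.resize(p["image"][180:380,220:420],(600,600),interpolation=cv2.INTER_CUBIC))
E
```

```text
cam [ 0.4362 -0.1626  0.3125]
(320, 203) 0.1529166 [ 0.4783 -0.1637  0.1659]
(320, 212) 0.14637493 [ 0.4811 -0.1639  0.1727]
(320, 225) 0.15074907 [ 0.489  -0.1644  0.1707]
(320, 240) 0.15250684 [ 0.4976 -0.1649  0.1704]
(310, 260) 0.120734006 [ 0.4924 -0.1691  0.2029]
(318, 260) 0.15626764 [ 0.5092 -0.1666  0.1706]
(325, 260) 0.1193729 [ 0.4929 -0.1627  0.2027]
(318, 280) 0.16091485 [ 0.522  -0.1674  0.1699]
(318, 300) 0.16303298 [ 0.5343 -0.1681  0.1706]
(318, 320) 0.16730589 [ 0.5479 -0.1689  0.1703]
```

View pics/w6.png

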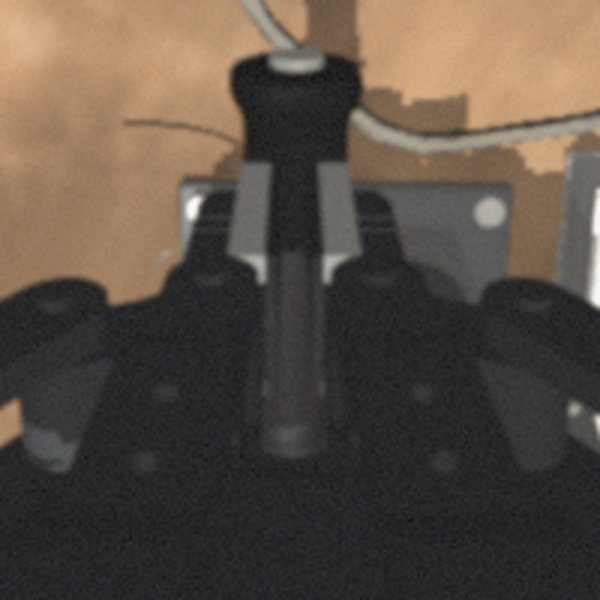

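```bash
python3 - <<'E'
from wl import *
p=snap("wrist");print(p["obs"]["eef_pos"],p["obs"]["ft_force"])
for v in (236,240,246,252,258,262):
    for u in (306,331): print((u,v),p["z_map"][v,u],depth(p,(u,v)))
print(p["K"][0,0],np.array(p["tool_from_camera"]))
E
```

```text
[ 0.5033 -0.1668  0.1435] [-0.0678  0.5452  5.2763]
(306, 236) 0.14586003 [ 0.4922 -0.1717  0.1768]
(331, 236) 0.14466347 [ 0.4929 -0.159   0.177 ]
(306, 240) 0.14108643 [ 0.4923 -0.1715  0.1818]
(331, 240) 0.14075582 [ 0.493  -0.1592  0.182 ]
(306, 246) 0.13416441 [ 0.4923 -0.1713  0.1889]
(331, 246) 0.13436362 [ 0.493  -0.1595  0.1889]
(306, 252) 0.12856562 [ 0.4923 -0.171   0.1954]
(331, 252) 0.12749694 [ 0.4929 -0.1598  0.1955]
(306, 258) 0.122308314 [ 0.4923 -0.1708  0.2012]
(331, 258) 0.12278553 [ 0.4929 -0.1601  0.2012]
(306, 262) 0.11878801 [ 0.4921 -0.1706  0.2052]
(331, 262) 0.11920697 [ 0.4931 -0.1603  0.2045]
285.73733305458154 [[-0.0002 -0.9639 -0.2663  0.067 ]
 [ 1.     -0.0005  0.0009  0.0003]
 [-0.001  -0.2663  0.9639 -0.1691]
 [ 0.      0.      0.      1.    ]]
```

```bash
python3 -m creep '[[[0,0,0],[0,0,0]],[[0,0,0],[0,0,0]],[[0,0,0],[0,0,0]],[[0,0,0],[0,0,0]]]' 40
python3 - <<'E'
from wl import *
p=snap("wrist");o=p["obs"];print(o["eef_pos"],o["ft_force"],o["grip_width"])
im=p["image"][180:380,200:440];cv2.imwrite("pics/w7.png",cv2.resize(im,(720,600),interpolation=cv2.INTER_CUBIC))
for v in range(210,290,10):
    print(v,[ (u,np.round(depth(p,(u,v))[1:],3)) for u in range(270,371,10)])
E
```

```text
clock: 14.28
eef_pos: [0.5028, -0.1667, 0.1425]
tool_rot: [0.029, 1.0, 0.0, -0.0]
ft_force: [0.9, 0.4, -0.5]
grip_width: 0.0395
grasp_force: 0.0
[ 0.5028 -0.1667  0.1425] [ 0.8659  0.388  -0.4851] 0.03953760480080526
210 [(270, array([-0.222,  0.   ])), (280, array([-0.211, -0.   ])), (290, array([-0.199,  0.   ])), (300, array([-0.174,  0.168])), (310, array([-0.169,  0.172])), (320, array([-0.164,  0.172])), (330, array([-0.159,  0.171])), (340, array([-0.153,  0.163])), (350, array([-0.131,  0.   ])), (360, array([-0.12,  0.  ])), (370, array([-0.108,  0.   ]))]
220 [(270, array([-0.223,  0.   ])), (280, array([-0.212, -0.   ])), (290, array([-0.201, -0.   ])), (300, array([-0.175,  0.164])), (310, array([-0.169,  0.171])), (320, array([-0.164,  0.173])), (330, array([-0.159,  0.171])), (340, array([-0.144,  0.018])), (350, array([-0.131,  0.   ])), (360, array([-0.12 , -0.001])), (370, array([-0.108, -0.001]))]
230 [(270, array([-0.225,  0.   ])), (280, array([-0.213, -0.   ])), (290, array([-0.202, -0.   ])), (300, array([-0.189,  0.013])), (310, array([-0.17,  0.17])), (320, ar
[... 1264 characters left out ...]
ray([-0.186,  0.204])), (280, array([-0.187,  0.175])), (290, array([-0.205,  0.008])), (300, array([-0.19 ,  0.042])), (310, array([-0.171,  0.17 ])), (320, array([-0.166,  0.17 ])), (330, array([-0.16 ,  0.167])), (340, array([-0.15 ,  0.084])), (350, array([-0.141,  0.083])), (360, array([-0.146,  0.191])), (370, array([-0.145,  0.208]))]
280 [(270, array([-0.186,  0.205])), (280, array([-0.218,  0.006])), (290, array([-0.206,  0.008])), (300, array([-0.188,  0.062])), (310, array([-0.172,  0.17 ])), (320, array([-0.166,  0.17 ])), (330, array([-0.16 ,  0.167])), (340, array([-0.152,  0.106])), (350, array([-0.144,  0.107])), (360, array([-0.147,  0.192])), (370, array([-0.145,  0.209]))]
```

View pics/w7.png

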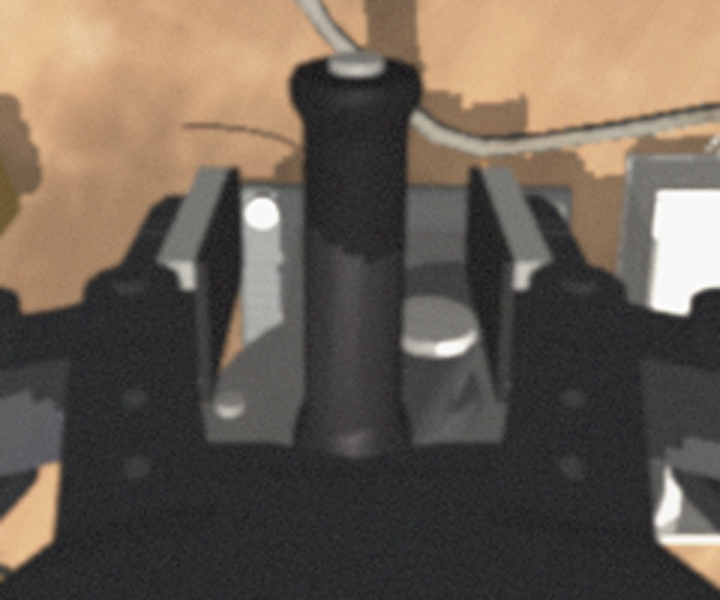

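The pad tips stand at about z 0.178, above the handle top at 0.171, so the fingers closed over the handle and not around it. I'll go 31 mm lower and regrip.

```bash
python3 -m creep '[[[0,0.5,8],[0,0,0]],[[0,0,10],[0,0,0]],[[0,0,9],[0,0,0]],[[0,0,4],[0,0,0]],[[0,0,0],[0,0,0]]]'
python3 -m creep '[[[0,0,0],[0,0,0]],[[0,0,0],[0,0,0]],[[0,0,0],[0,0,0]],[[0,0,0],[0,0,0]]]' 10
```

```text
clock: 14.95
eef_pos: [0.5027, -0.1662, 0.1113]
tool_rot: [0.029, 1.0, 0.0, -0.0]
ft_force: [-0.3, -0.2, 0.6]
grip_width: 0.04
grasp_force: 0.0
clock: 15.45
eef_pos: [0.5032, -0.1666, 0.1123]
tool_rot: [0.03, 1.0, -0.0, 0.0]
ft_force: [-0.0, -2.6, 3.1]
grip_width: 0.0184
grasp_force: 58.5
```

```bash
python3 -m creep '[[[0,5.9,-2.1],[0,0,0]],[[0,6.1,-1.2],[0,0,0]],[[0,6.3,-0.5],[0,0,0]],[[0,6.2,0.3],[0,0,0]],[[0,6.1,1.1],[0,0,0]],[[0,6,1.8],[0,0,0]]]'; python3 -m creep '[[[0,5.7,2.6],[0,0,0]],[[0,5.3,3.2],[0,0,0]],[[0,4.9,3.9],[0,0,0]],[[0,4.4,4.5],[0,0,0]],[[0,3.8,5],[0,0,0]],[[0,3.1,5.4],[0,0,0]]]'
```

```text
clock: 16.2
eef_pos: [0.5058, -0.1306, 0.1139]
tool_rot: [0.03, 1.0, -0.001, 0.001]
ft_force: [-1.6, -3.9, 6.5]
grip_width: 0.0184
grasp_force: 59.0
clock: 16.95
eef_pos: [0.5077, -0.1018, 0.089]
tool_rot: [0.029, 1.0, 0.0, 0.001]
ft_force: [-0.2, 0.4, 5.3]
grip_width: 0.0186
grasp_force: 59.1
```

Low forces and a good path, so continuing.

```bash
python3 -m creep '[[[0,2.4,5.7],[0,0,0]],[[0,1.7,6],[0,0,0]],[[0,0.9,6.2],[0,0,0]],[[0,0.2,6.3],[0,0,0]],[[0,-0.7,6.2],[0,0,0]],[[0,-1.4,6.1],[0,0,0]],[[0,-2.1,5.8],[0,0,0]],[[0,-2.9,5.6],[0,0,0]],[[0,-3.5,5.1],[0,0,0]],[[0,-4.2,4.7],[0,0,0]],[[0,-4.7,4.1],[0,0,0]],[[0,-5.2,3.5],[0,0,0]]]'
python3 -m creep '[[[0,-5.5,2.8],[0,0,0]],[[0,-5.9,2.1],[0,0,0]],[[0,-6.1,1.4],[0,0,0]],[[0,-6.2,0.6],[0,0,0]],[[0,-6.3,-0.2],[0,0,0]],[[0,-6.1,-1],[0,0,0]],[[0,-6,-1.7],[0,0,0]],[[0,-5.8,-2.5],[0,0,0]],[[0,0,0],[0,0,0]]]'
python3 - <<'E'
from wl import *
o=bot.get_obs();print(o["eef_pos"])
look("roller_low_center",.014,"top");look("roller_top_center",.2,"top")
E
```

```text
clock: 18.45
eef_pos: [0.5062, -0.1227, 0.0226]
tool_rot: [0.03, 1.0, -0.0, 0.001]
ft_force: [4.4, 1.5, 5.3]
grip_width: 0.0182
grasp_force: 59.4
clock: 19.58
eef_pos: [0.5031, -0.1689, 0.0217]
tool_rot: [0.029, 1.0, 0.001, 0.001]
ft_force: [3.1, 5.6, 9.3]
grip_width: 0.0182
grasp_force: 59.6
[ 0.5031 -0.1689  0.0217]
roller_low_center 0.53 [294.7 165.1] w [0.6525 0.049  0.014 ] d [0.6501 0.0484 0.0257] tool mm [-136.4665  226.1889    8.4952]
roller_top_center 0.81 [374.7 156.4] w [ 0.6372 -0.1558  0.2   ] d [ 0.6344 -0.1545  0.2121] tool mm [-133.2659   21.3114 -178.0775]
```

The first roller is lying in the tray at (0.65, 0.05), top at 26 mm. Continuing.

```bash
python3 -m creep '[[[0,-5.4,-3.1],[0,0,0]],[[0,-4.9,-3.9],[0,0,0]],[[0,-4.4,-4.4],[0,0,0]],[[0,-3.9,-4.9],[0,0,0]],[[0,-3.2,-5.3],[0,0,0]],[[0,-2.5,-5.7],[0,0,0]],[[0,-1.8,-6],[0,0,0]],[[0,-1,-6.2],[0,0,0]],[[0,-0.3,-6.2],[0,0,0]],[[0,0.5,-6.3],[0,0,0]],[[0,1.3,-6.1],[0,0,0]],[[0,2.1,-5.9],[0,0,0]]]'
python3 -m creep '[[[0,2.8,-5.6],[0,0,0]],[[0,3.4,-5.2],[0,0,0]],[[0,4.1,-4.7],[0,0,0]],[[0,4.6,-4.2],[0,0,0]],[[0,5.1,-3.6],[0,0,0]],[[0,5.6,-2.9],[0,0,0]],[[0,5.8,-2.2],[0,0,0]],[[0,6.1,-1.5],[0,0,0]],[[0,6.2,-0.6],[0,0,0]],[[0,6.2,0],[0,0,0]],[[0,6.2,0.9],[0,0,0]],[[0,6.1,1.6],[0,0,0]]]'
python3 -m creep '[[[0,5.7,2.4],[0,0,0]],[[0,5.5,3.1],[0,0,0]],[[0,0,0],[0,0,0]]]'
python3 - <<'E'
from wl import *
o=bot.get_obs();e=o["eef_pos"];print(e,np.arctan2(e[1]+.1466,e[2]-.0657)+2*np.pi)
for q in("roller_low_center","roller_mid_center"): look(q,.014,"top")
look("roller_top_center",.2,"top")
E
```

```text
clock: 21.28
eef_pos: [0.5013, -0.1935, 0.0835]
tool_rot: [0.03, 1.0, 0.0, -0.001]
ft_force: [8.1, -0.2, -5.4]
grip_width: 0.0182
grasp_force: 58.7
clock: 22.78
eef_pos: [0.5056, -0.1329, 0.1144]
tool_rot: [0.03, 1.0, -0.002, 0.001]
ft_force: [2.1, -0.6, 11.3]
grip_width: 0.0181
grasp_force: 60.1
clock: 23.15
eef_pos: [0.5064, -0.1199, 0.1086]
tool_rot: [0.029, 1.0, 0.0, 0.001]
ft_force: [3.0, 4.2, 8.9]
grip_width: 0.0183
grasp_force: 60.1
[ 0.5064 -0.1199  0.1086] 6.839112495814381
roller_low_center 0.49 [295.6 167.4] w [0.6459 0.0463 0.014 ] d [0.6439 0.0458 0.0243] tool mm [-129.3662  174.098    94.9934]
roller_mid_center 0.51 [302.  168.6] w [0.6427 0.0283 0.014 ] d [0.6401 0.0278 0.0267] tool mm [-127.1606  155.8816   95.0282]
roller_top_center 0.74 [375.3 159.4] w [ 0.6297 -0.1572  0.2   ] d [ 0.632  -0.1584  0.1894] tool mm [-125.461   -30.0036  -91.1019]
roller_top_center 0.26 [431.  197.9] w [ 0.5361 -0.291   0.2   ] d [ 0.5548 -0.319   0.0703] tool mm [ -39.845  -169.0191  -91.385 ]
```

```bash
python3 -m creep '[[[0,0,0],[0,0,0]],[[0,0,0],[0,0,0]],[[0,0,0],[0,0,0]],[[0,0,0],[0,0,0]],[[0,0,-15],[0,0,0]],[[0,0,-30],[0,0,0]],[[0,0,-40],[0,0,0]],[[20,0,-40],[0,0,0]],[[40,0,-20],[0,0,0]],[[40,0,0],[0,0,0]],[[20,0,0],[0,0,0]],[[0,0,0],[0,0,0]]]' 48
python3 - <<'E'
from wl import *
p=snap("top");cv2.imwrite("pics/t8.png",cv2.resize(p["image"][110:270,250:450],(750,600),interpolation=cv2.INTER_CUBIC))
look("roller_top_center",.18,"top")
look("crank_handle",.15,"top")
E
```

```text
clock: 24.95
eef_pos: [0.3853, -0.113, 0.254]
tool_rot: [0.03, 1.0, -0.0, 0.001]
ft_force: [0.2, -0.6, 0.0]
grip_width: 0.0479
grasp_force: 0.0
roller_top_center 0.8 [372.1 156.8] w [ 0.6406 -0.1515  0.18  ] d [ 0.6384 -0.1505  0.1899] tool mm [-255.964   -23.1974   74.4924]
crank_handle 0.64 [357.7 208.7] w [ 0.5143 -0.118   0.15  ] d [ 0.512  -0.1166  0.1689] tool mm [-127.3328    2.7268  103.2407]
```

View pics/t8.png

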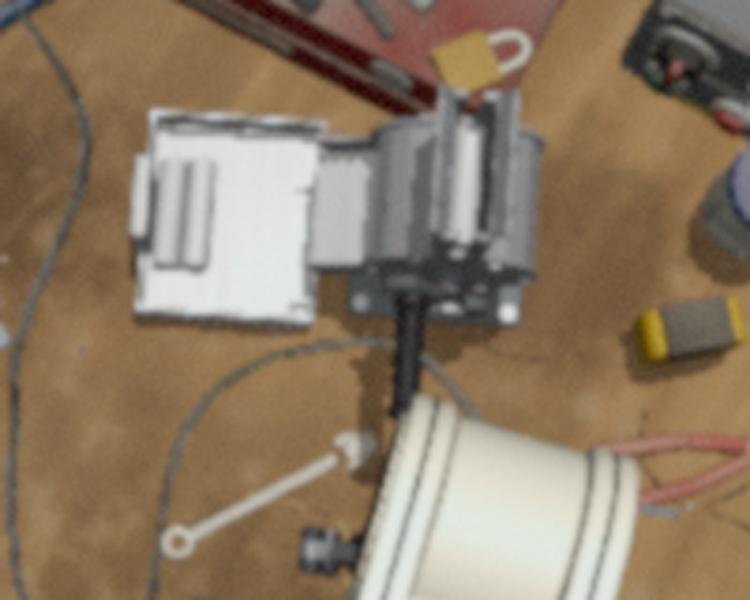

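The picture shows two rollers side by side in the tray at (172–198, 215). The third is in the hopper at (465,185), the tray is under the spout, and the tools haven't moved.

```bash
python3 -c "
from workcell import workorder
print(workorder.job_done())"
```

```text
the job is handed in; nothing more can be done
None
```

The job is handed in at about 25 s: the tray stands under the spout with two rollers in it, the third roller is still in the hopper, and the arm is clear of everything.

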